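# Set the grind of a counter mill and lock its knob

### The arm

A 7-joint arm with a two-finger parallel gripper is mounted at the origin on a cart in front of the work surface, level with it; the furniture and walls round the work are solid. World frame = base frame: x ahead of the robot, y to its left, z up, the work surface at z = 0. Lengths are in m, angles in rad, forces in N, time in s.
With the tool pointing down it reaches from about 0.4 to 0.875 m from the base axis. Payload 4.4 kg.
Tool frame: the origin (TCP) lies midway between the tips of the shut fingers; the grasp point (between the pads) lies 19 mm behind it; z points along the fingers, y is the line along which they close (so a half turn about z gives the same grasp; the last joint's range is limited). The gripper opens to 85 mm and grips with 20 to 120 N. Pads are 22 mm wide; open, the fingers measure 114 mm over their backs; the gripper's body (76 mm by 85 mm) begins 54 mm behind the grasp point. The pads swing forward as they close: fully open they stand 13 mm farther back than shut.
Start: joints at [1.232, 0.628, 0.038, 1.517, -0.027, 0.996, -0.02], TCP at [0.175, -0.626, 0.231] pointing down, gripper open.
Joint ranges: [-3.06, 3.06], [-0.37, 2.12], [-1.25, 1.32], [0.18, 2.47], [-1.1, 4.24], [0.23, 1.98], [-2.94, 2.94]. Speed limits (rad/s): [2.57, 2.57, 3.14, 3.14, 3.14, 3.14, 3.14].

### API

Orientations are given as a unit quaternion [x, y, z, w].
In Python, from rig import readout, read_camera, hand_in gives the robot as it stands. The module is installed in compiled form; this text tells all that it offers.
- The arm moves only by the shell command python3 -m handwheel 'ROWS' [FORCE]. ROWS is JSON, one flat list of numbers, 7 for each row, row after row: the opening, from 0 (shut) to 1 (fully open), then the shift along the world's x, y, z in mm, then the turn, a rotation vector about the world's x, y, z in degrees. In form: [claw, tx, ty, tz, wx, wy, wz, claw, tx, ty, tz, wx, wy, wz, ...]. A call has 1 to 12 rows; each row is the pose to reach, as a shift and turn from the pose commanded when the call began; what a row does not reach only later rows make up. A row lasts 1/8 s, in which the tool goes at most 62.5 mm and 10.7 degrees, less where a joint would pass 70% of its speed; a pose out of reach is approached as far as the arm can. A call with a gripper value outside its range is refused whole. The fingers move at their own pace and stop on an object; FORCE is the grip in N (left out, the last holds). Time passes only in rows, so rows that repeat a pose let the fingers close. It gives the time, the measured TCP pose, the force, the opening and the grip force at its end, in the units of the state.
- readout.sense(): the state, without advancing time (a new reading comes with each control period).
- read_camera(name): name is "side" or "top"; returns a dict with "pixels" (384x512x3 uint8, red, green, blue), "K" (3x3 intrinsics, pixels), "k1" (the pictures are not rectified: a ray, as slopes to the right and down, at radius r is drawn at 1 + k1 r^2 times it, then the intrinsics apply), "R" (3x3) and "t" (3): a world point X has camera coordinates R X + t. Camera axes: x right, y down, z forward; pixel columns grow to the right and rows downward; lengths in m; the calibration is good to about 2 mm. A picture is of the moment at which its call begins. There is no depth.
- hand_in(): hands the job in; it is judged then, once.
The state is a dict: "time_s": time; "qpos": joint angles; "qvel": joint speeds; "tau": joint torques, N m; "position": TCP position; "eef_rot": TCP orientation; "wrist_force": force on the tool from outside, world axes, zero at the start; "moment": the same for the moment, N m; "width": opening from 0.0 (shut) to 1.0 (fully open); "finger_force": force on a finger pad.
Only numpy, scipy, OpenCV 4.12 (cv2) and the standard library are available. Lean on these libraries where they do the work, as an engineer would, in place of code of your own. Each camera call takes 0.05 s, during which the arm holds its last target. There are 200 camera calls.

### The job

Set the grind of the mill on the worktop: turn its black knob until its pointer stands at the small steel marker tab on the scale, then feel, under a light pull, for the locking notch nearest to the tab on either side of it and pull the knob gently straight up until it snaps out and is locked there. The mill only stands on its feet, so do not lift, tip or drag it, leave the other things where they are, and let go of the knob when it is locked.

Things in the scene. Friction and masses are not known exactly. Their poses are not given: they have to be found in the camera images.
- mill: white counter-top grain mill, loose on four rubber feet, about 2.2 kg (varies by a tenth), housing 236 (x) x 126 (y) mm, 112 mm high. Origin: centre of its underside, on the worktop; own x points from its front (spout, knob) to its back (hopper), z up. The black knob stands on its top with a vertical axis at own x = -70 mm, y = 0.
- hopper_top (a point): top of the small lid knob of the mill's steel hopper, behind the adjusting knob: 183 mm above the worktop, at own x = +60 mm of the mill; the hopper's radius is 52 mm. Not to be handled.
- knob_grip (a point): point on the knob's axis, 8 mm under the top of its grip bar: 158 mm above the worktop while pushed in. The black bar is 46 mm long, 14 mm thick, 30 mm high, to be pinched across its thickness; it stands on a black disc of 53 mm diameter whose upper face is 22 mm below this point. Own x: along the bar towards the pointer; z up. Turns and rises with the knob.
- knob_pointer (a point): tip of the pointer, a small nose with a white line on the rim of the knob's disc in line with the bar, 31.5 mm from the axis, level with the disc's upper face. Axes as knob_grip. Turning the pushed-in knob takes about 0.1 N m.
- marker_tab (a point): top of the upright steel marker tab, 3 mm wide, 10 mm high, the only raised thing on the flat aluminium scale ring round the knob; 42.5 mm from the knob's axis, 125 mm above the worktop. Own x points from the axis out through the tab. The pointer is at the tab when its x is parallel to this x; at the start it must turn 0.4 to 1.45 rad counter-clockwise seen from above to get there.
- knob (a joint): how far the knob is pulled out, m: 0 pushed in (free to turn), 0.009 fully out (locked, about 2 degrees of play). Leaving 0 takes about 7 N against a spring ball; the pull falls to nothing at 0.0045, then the ball snaps it out and holds it with about 5 N. Where there is no notch it stops hard at about 0.002 and drops back when let go (or hangs on a tooth edge).
- lock_collar (a point): centre of the upper face of the fixed steel collar (58 mm diameter) under the knob, on its axis, 127 mm above the worktop. Inside it are the locking notches, one every 24 degrees all round; hidden. The tab is clipped over a tooth, so no notch lies at the tab itself: the nearest is 5 to 12 degrees from it, to either side, unseen. The knob rises only within about 2 degrees of a notch; elsewhere its dogs slide along the teeth under a light pull.
- mill_front_foot (a point): middle between the mill's two front feet, on the worktop. Pulled up at the knob with more than about 13 N, the mill's front leaves the worktop here, so the pull must stay below that; it may not rise by more than about 2 mm even briefly.
- katori_0: small steel bowl, 80 mm wide and 34 mm high, that stands under the mill's spout in front of it; to be left alone. Origin: centre of its underside
- tea_spoon: tea spoon, 138 mm long, lying on the worktop to the right of the mill; to be left alone. Origin: centre of its underside
- steel_tumbler: steel tumbler, 71 mm wide and 104 mm high, to the left of the mill, near the edge; to be left alone. Origin: centre of its underside
- clay_orange_pot: orange jar, 77 mm wide and 65 mm high, to the right beside the sink; to be left alone. Origin: centre of its underside

How it is judged:
On the way, in this order (a step that is already met when the one before it is completed fails the run):
1. the pushed-in knob has been turned so that its pointer is within 0.27 rad of the marker tab (angle between the x axis of knob_pointer and the x axis of marker_tab, either way round below 0.27 rad and value of joint knob below 0.003 m), for 0.2 s.
2. the knob is pulled out into the locking notch there (angle between the x axis of knob_pointer and the x axis of marker_tab, either way round below 0.27 rad and value of joint knob above 0.0075 m), for 0.2 s.
At the end, for the whole second after the job is handed in: The knob is out by more than 7.5 of its 9 mm and its pointer is within 0.27 rad (15 degrees) of the marker tab (the notch nearest to the tab always is); the mill stands at rest flat on its feet within 25 mm of where it stood, and the knob is released (all of step 2 and angle between mill's own z axis and vertical below 0.01 rad and height (world z) of mill below 0.0015 m and linear speed of mill below 0.01 m/s and distance of mill from where it was at the start of the episode below 0.025 m and contact force between the fingers and anything else below 0.1 N); the robot touches nothing.
It fails at once if the mill's front or all of it lifted: tilted by more than 0.012 rad or raised by more than 2 mm (angle between mill's own z axis and vertical above 0.012 rad or height (world z) of mill above 0.002 m).
It fails at once if the mill dragged more than 25 mm (distance of mill from where it was at the start of the episode above 0.025 m).
It fails at once if a bowl, spoon, tumbler or jar moved by more than 30 mm (distance of any of katori_0, tea_spoon, steel_tumbler, clay_orange_pot from where it was at the start of the episode above 0.03 m).
It also fails if it takes over 67 s, if anything falls off the work surface, if the arm or the gripper's body presses on something with over 40 N, if the wrist force passes 120 N, or if a joint passes its speed limit or range.

## Working session

There is one attempt and no reset: what is moved stays moved. The work goes in short steps, Python scripts to look and compute and a shell command to move; the robot and the scene stay as the last step left them, time stands still between calls to the robot, and variables do not carry over. Pictures are saved under pics/ and viewed, at most 10 in all, crops included, and the job is handed in when it is done.

```bash
mkdir -p pics
cat > h.py <<'E'
import numpy as np, cv2
from rig import readout, read_camera, hand_in
def proj(c,X):
    X=np.atleast_2d(np.array(X,float)); p=X@c['R'].T+c['t']; s=p[:,:2]/p[:,2:]
    s=s*(1+c['k1']*(s**2).sum(1,keepdims=True)); return s@np.diag([c['K'][0,0],c['K'][1,1]])+[c['K'][0,2],c['K'][1,2]]
def plane(c,uv,z):
    D=np.array([c['k1'],0,0,0.]); s=cv2.undistortPoints(np.array(uv,float).reshape(-1,1,2),np.array(c['K'],float),D).reshape(-1,2)
    R=np.array(c['R']);o=-R.T@c['t']; d=np.c_[s,np.ones(len(s))]@R
    return o+d*((z-o[2])/d[:,2])[:,None]
def cam(n):
    c=read_camera(n)
    for k in ('K','R','t'): c[k]=np.array(c[k],float)
    return c
def save(c,f): cv2.imwrite('pics/'+f,c['pixels'][:,:,::-1])
E
python3 - <<'E'
from h import *
for n in('top','side'):
    c=cam(n); save(c,n+'0.png'); print(n,-c['R'].T@c['t'],c['R'][2],c['K'][0,0],c['k1'])
s=readout.sense(); print(s)
E
```

```text
top [0.41893908 0.18845355 1.35199831] [ 0.16185884  0.0018611  -0.98681217] 499.5287041708753 -0.10118477932948493
side [0.10051555 0.98326238 0.53338993] [ 0.49225393 -0.7834532  -0.3793246 ] 369.38010271747726 -0.10634740811293909
{'time_s': 0.1, 'qpos': array([ 1.2322288 ,  0.6292219 ,  0.0384455 ,  1.51826967, -0.027011  ,
        0.99631547, -0.02001269]), 'qvel': array([ 0.00020576, -0.00331135,  0.00070673, -0.00218914, -0.00023343,
       -0.00166765, -0.00136152]), 'tau': array([ 3.38567770e-03, -5.64531040e+01,  1.23073909e+00, -1.93971705e+01,
        1.12999423e-02,  5.48339303e-03, -4.12514950e-06]), 'position': array([ 0.17498888, -0.62541723,  0.23050109]), 'eef_rot': array([ 9.90715098e-01,  1.35951741e-01, -1.18696442e-04, -8.39972131e-04]), 'wrist_force': array([ 0.03095086, -0.28855917, -0.99162733]), 'moment': array([-0.00791601, -0.04361198,  0.02721176]), 'finger_force': 0.0, 'width': 1.0002285427654871}
```

View pics/top0.png

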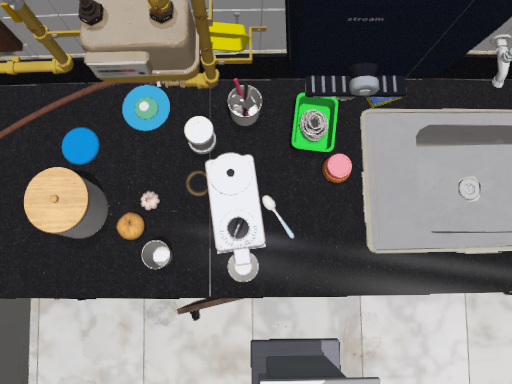

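View pics/side0.png

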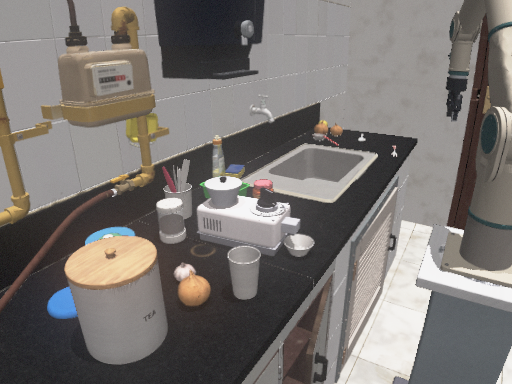

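The top view shows the mill with the knob at about (238,228) and the hopper lid knob at (230,173). The bowl is at (243,267), the spoon at (278,215), the tumbler at (156,254) and the jar at (337,168).

Run:
```python
from h import *
c=cam('top')
k=plane(c,[[238,228]],.136)[0]; h=plane(c,[[230,173]],.183)[0]
print(k,h,np.linalg.norm((k-h)[:2]),np.degrees(np.arctan2(*(h-k)[1::-1])))
im=c['pixels'][200:256,206:270,::-1]
cv2.imwrite('pics/topc.png',cv2.resize(im,None,fx=9,fy=9,interpolation=cv2.INTER_CUBIC))
s=cam('side'); print(proj(s,[k]),plane(c,[[0,0],[511,383],[243,267]],0))
im=s['pixels'][170:260,190:310,::-1]
cv2.imwrite('pics/sidec.png',cv2.resize(im,None,fx=6,fy=6,interpolation=cv2.INTER_CUBIC))
```

```text
[0.54005867 0.20866464 0.136     ] [0.66750111 0.22564462 0.183     ] 0.12856863741087876 7.589191618185131
[[267.53366465 199.66571864]] [[ 1.26357343  0.93809887  0.        ]
 [ 0.12051784 -0.52060655  0.        ]
 [ 0.44824594  0.19861282  0.        ]]
```

View pics/topc.png

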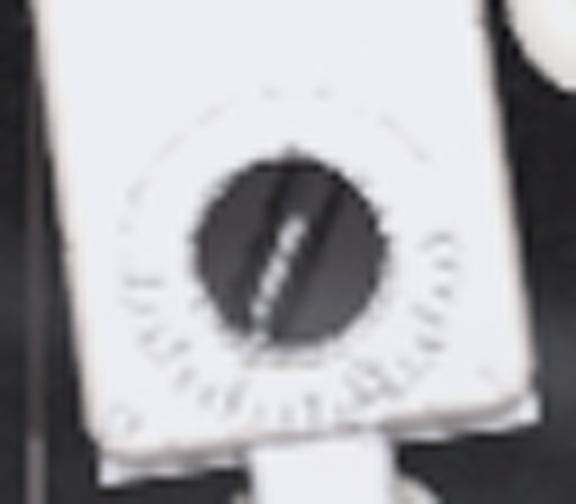

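View pics/sidec.png

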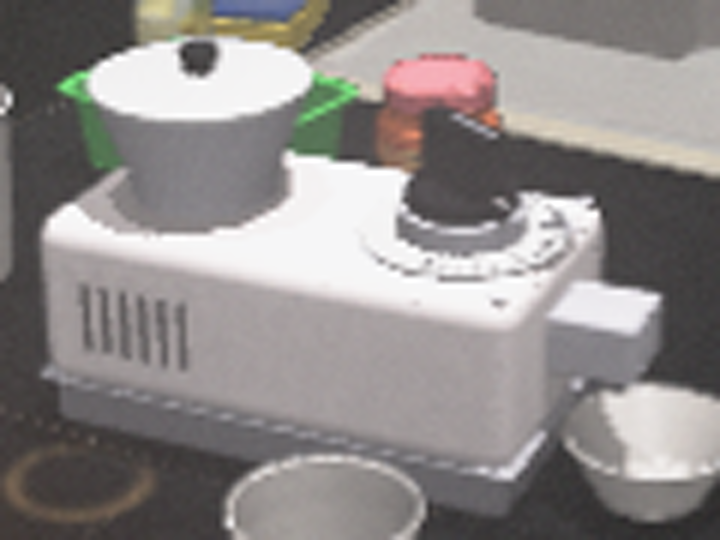

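Run:
```python
from h import *
c=cam('top'); g=c['pixels'][200:256,206:270].astype(float).mean(2)
G=cv2.resize(g.astype(np.float32),None,fx=8,fy=8,interpolation=cv2.INTER_CUBIC)
m=(G<130).astype(np.uint8); m=cv2.morphologyEx(m,cv2.MORPH_CLOSE,np.ones((25,25)))
m[:,:100]=0;m[:,400:]=0;m[:100]=0;m[340:]=0
cs,_=cv2.findContours(m,0,2); k=max(cs,key=cv2.contourArea); print(cv2.fitEllipse(k),cv2.boundingRect(k))
e=cv2.fitEllipse(k)[0]
f=lambda p:[206+(p[0]+.5)/8-.5,200+(p[1]+.5)/8-.5]
C=plane(c,[f(e)],.136)[0]
# polar unwrap at scale ring height : raised tab anomalies
s=8/9.
P=plane(c,[f((258*s,345*s))],.136)[0]; T=plane(c,[f((370*s,384*s))],.121)[0]
print('C',C,'P',P,np.hypot(*(P-C)[:2]),np.degrees(np.arctan2(*(P-C)[1::-1])),'T',T,np.hypot(*(T-C)[:2]),np.degrees(np.arctan2(*(T-C)[1::-1])))
sd=cam('side')
for n,x in(('C',C),('P',P),('T',T),('Ttop',[T[0],T[1],.125]),('top',[C[0],C[1],.166])): print(n,(proj(sd,[x])[0]-[190,170])*6)
# draw ring in z .115 radius 42.5 for each camera, unwrap
for nm,cc in(('top',c),('side',sd)):
    a=np.radians(np.arange(120,300,.5)); rr=np.arange(.026,.056,.00025)
    A,Rr=np.meshgrid(a,rr); X=np.c_[(C[0]+Rr*np.cos(A)).ravel(),(C[1]+Rr*np.sin(A)).ravel(),np.full(A.size,.116)]
    uv=proj(cc,X).reshape(*A.shape,2).astype(np.float32)
    im=cv2.remap(cc['pixels'],uv[...,0],uv[...,1],cv2.INTER_CUBIC)
    globals()['u'+nm]=cv2.resize(im,(720,240))
cv2.imwrite('pics/unw.png',np.vstack([utop,uside])[:,:,::-1])
```

```text
((257.2933349609375, 223.1046905517578), (165.25677490234375, 166.11500549316406), 171.83560180664062) (172, 138, 172, 170)
C [0.54141441 0.20932434 0.136     ] P [0.51598214 0.218104   0.136     ] 0.02690506193409326 160.9544365728135 T [0.50610734 0.18792914 0.121     ] 0.041283696716382164 -148.78517956322108
C [461.77763328 177.90711685]
P [503.01330638 196.97878578]
T [555.17395848 207.75555182]
Ttop [555.30847077 199.52783554]
top [461.66146748 114.82609207]
```

View pics/unw.png

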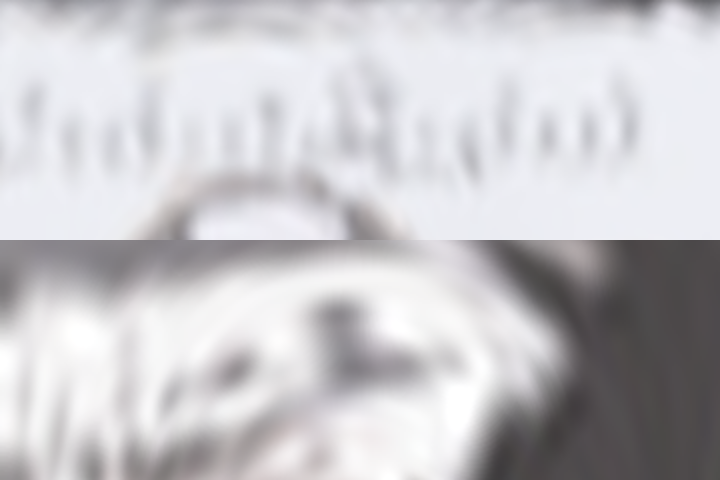

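The tab appears in both views at about azimuth −150°, 41 mm from the axis. The pointer is at about 160°, so the knob must turn about +50°. The knob axis is at (0.541, 0.209) and the mill's yaw is about 8°. I'm starting the approach.

```bash
python3 -m handwheel '[0.6,40,40,20,0,0,8, 0.6,80,80,40,0,0,16, 0.6,120,125,60,0,0,24, 0.6,160,170,70,0,0,32, 0.6,195,215,70,0,0,40, 0.6,225,265,70,0,0,48, 0.6,255,315,70,0,0,56, 0.6,280,365,70,0,0,64, 0.6,300,415,70,0,0,72, 0.6,315,465,70,0,0,80, 0.6,325,515,70,0,0,88, 0.6,330,560,70,0,0,96]'; python3 -c "
from h import *;print(readout.sense()['qpos'])"
```

```text
time_s: 1.8
position: [0.5055, -0.064, 0.3015]
eef_rot: [0.56, 0.829, 0.0, 0.0]
wrist_force: [0.6, -0.6, -0.6]
width: 0.599
finger_force: 0.0
[ 0.43422716  0.38040791 -0.50604895  1.79865731  0.21310234  1.0160473
  0.22846425]
```

```bash
python3 -m handwheel '[0.6,5,40,0,0,0,8, 0.6,10,85,0,0,0,16, 0.6,15,130,0,0,0,24, 0.6,20,175,-20,0,0,32, 0.6,25,220,-40,0,0,40, 0.6,30,255,-60,0,0,48, 0.6,35,273,-80,0,0,48, 0.6,35,273,-90,0,0,48, 0.6,35,273,-90,0,0,48,0.6,35,273,-90,0,0,48]'
python3 - <<'E'
from h import *
s=readout.sense();print(s['qpos'],s['position'],s['wrist_force'],s['moment'])
c=cam('top');sd=cam('side')
a=c['pixels'][190:260,200:280];b=sd['pixels'][150:220,230:310]
cv2.imwrite('pics/ap.png',np.hstack([cv2.resize(x,(400,350),interpolation=cv2.INTER_CUBIC) for x in(a,b)])[:,:,::-1])
E
```

```text
time_s: 3.05
position: [0.5407, 0.2058, 0.2121]
eef_rot: [0.178, 0.984, -0.0, 0.001]
wrist_force: [1.2, -0.2, -0.6]
width: 0.601
finger_force: 0.0
[ 0.00880753  0.62374846 -0.67312087  1.73243416  0.46542227  0.94999338
  0.36387275] [0.54069494 0.20582503 0.21206797] [ 1.2061124  -0.19917252 -0.5706882 ] [-0.00838713  0.00381687 -0.07309735]
```

View pics/ap.png

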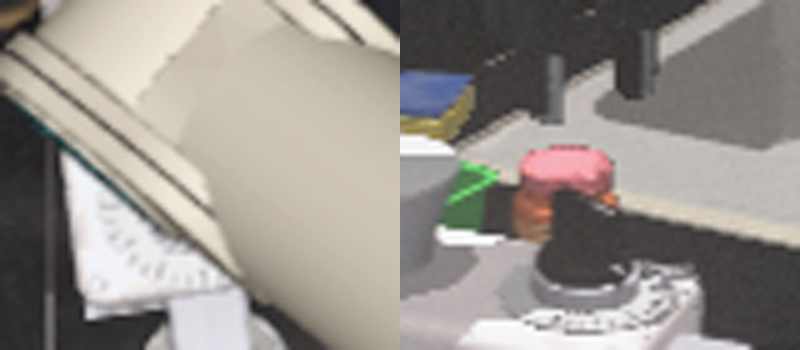

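The fingers stand over the knob, straddling the bar in the side crop at (553,120) and (640,95), with the bar between them below. Now descending.

```bash
python3 -m handwheel '[0.6,0,3,-15,0,0,0, 0.6,0,3,-35,0,0,0, 0.6,0,3,-50,0,0,0, 0.6,0,3,-60,0,0,0, 0.6,0,3,-66,0,0,0, 0.6,0,3,-69,0,0,0, 0.6,0,3,-69,0,0,0]'
python3 - <<'E'
from h import *
s=readout.sense();print(s['position'],s['wrist_force'],s['moment'])
sd=cam('side'); print((proj(sd,[s['position'],[.5414,.2093,.166]])-[230,150])*[5,5])
b=sd['pixels'][150:220,230:310]
cv2.imwrite('pics/dn.png',cv2.resize(b,(640,560),interpolation=cv2.INTER_CUBIC)[:,:,::-1])
E
```

```text
time_s: 4.03
position: [0.5403, 0.2101, 0.1425]
eef_rot: [0.177, 0.984, 0.0, 0.0]
wrist_force: [1.2, 0.5, 0.6]
width: 0.599
finger_force: 0.0
[0.54029329 0.21013629 0.14245488] [1.15644326 0.47017134 0.63081734] [0.09550985 0.01832975 0.00702286]
[[185.88604612 238.01345763]
 [184.76501231 195.67806498]]
```

View pics/dn.png

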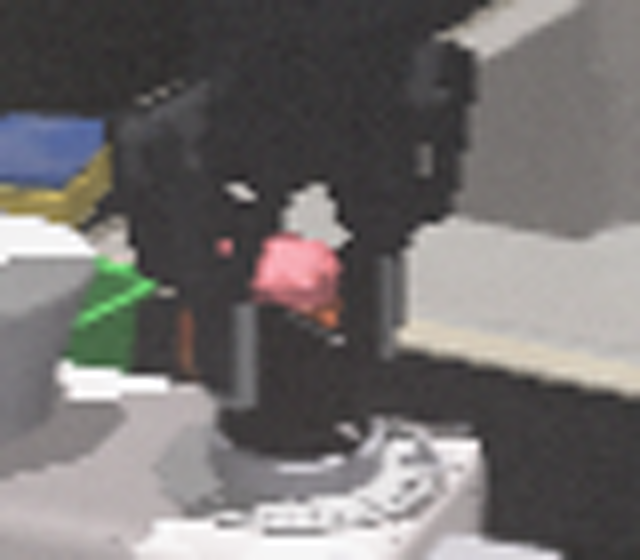

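The bar stands between the pads, with the disc clear below them. Closing now.

```bash
python3 -m handwheel '[0.1,0,0,0,0,0,0,0.1,0,0,0,0,0,0,0.1,0,0,0,0,0,0,0.1,0,0,0,0,0,0,0.1,0,0,0,0,0,0,0.1,0,0,0,0,0,0,0.1,0,0,0,0,0,0,0.1,0,0,0,0,0,0]' 40;  python3 - <<'E'
from h import *
s=readout.sense();print(s['position'],s['wrist_force'],s['moment'])
E
```

```text
time_s: 5.08
position: [0.5404, 0.2103, 0.1426]
eef_rot: [0.177, 0.984, 0.0, 0.0]
wrist_force: [-0.5, 0.4, 4.8]
width: 0.156
finger_force: 41.5
[0.54037738 0.21025672 0.14263842] [-0.47973426  0.38248148  4.8476645 ] [-0.05923155  0.12027437 -0.11982254]
```

```bash
python3 -m handwheel '[0.1,0,0,0,0,0,5,0.1,0,0,0,0,0,10,0.1,0,0,0,0,0,15,0.1,0,0,0,0,0,20,0.1,0,0,0,0,0,25,0.1,0,0,0,0,0,30,0.1,0,0,0,0,0,35,0.1,0,0,0,0,0,40,0.1,0,0,0,0,0,45,0.1,0,0,0,0,0,50,0.1,0,0,0,0,0,50,0.1,0,0,0,0,0,50]' 40;  python3 - <<'E'
from h import *
s=readout.sense();print(s['position'],s['wrist_force'],s['moment'],s['qpos'])
sd=cam('side'); T=[.5061,.1879,.121]; print((proj(sd,[T])-[230,150])*8)
b=sd['pixels'][150:220,230:310]
cv2.imwrite('pics/tn.png',cv2.resize(b,(640,560),interpolation=cv2.INTER_CUBIC)[:,:,::-1])
E
```

```text
time_s: 6.58
position: [0.5404, 0.2095, 0.1426]
eef_rot: [-0.256, 0.967, -0.001, 0.0]
wrist_force: [-0.8, -1.4, 7.8]
width: 0.156
finger_force: 41.4
[0.5403926  0.20947145 0.14263934] [-0.79250259 -1.37440807  7.78177837] [-0.31527709  0.22817945  0.04886378] [ 0.08773584  0.77869182 -0.84400397  1.78967522  0.72517562  0.91528989
  1.00524432]
[[420.29215053 436.97988464]]
```

View pics/tn.png

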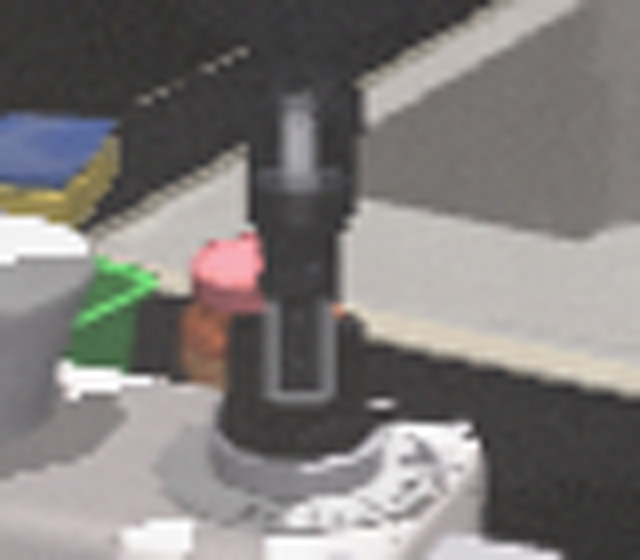

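The pointer nose is now at (380,403) in the crop, close to the tab at about (425,440). Next I'll ease off the downward load and learn the vertical stiffness.

```bash
python3 -c "
from h import *
sd=cam('side')
C=np.array([.5414,.2093,.136])
for uv,z in(((380,403),.136),((425,440),.121)):
    p=plane(sd,[np.array(uv)/8+[230,150]],z)[0]; print(p,np.hypot(*(p-C)[:2]),np.degrees(np.arctan2(*(p-C)[1::-1])))
"
python3 -m handwheel '[0.1,0,0,1,0,0,0,0.1,0,0,1,0,0,0]'; python3 -m handwheel '[0.1,0,0,1,0,0,0,0.1,0,0,1,0,0,0]'
```

```text
[0.51505725 0.19975994 0.136     ] 0.0280170152044248 -160.09208467702595
[0.50364943 0.18924732 0.121     ] 0.04274593992584921 -152.02326496443516
time_s: 6.92
position: [0.5404, 0.2094, 0.1428]
eef_rot: [-0.256, 0.967, -0.0, -0.0]
wrist_force: [2.7, -0.4, -2.2]
width: 0.16
finger_force: 40.1
time_s: 7.18
position: [0.5403, 0.2093, 0.1432]
eef_rot: [-0.255, 0.967, -0.0, -0.001]
wrist_force: [3.7, 0.0, -13.4]
width: 0.157
finger_force: 39.3
```

```bash
python3 -m handwheel '[0.1,0,0,-0.4,0,0,0]'; python3 -m handwheel '[0.1,0,0,0,0,0,1,0.1,0,0,0,0,0,2]';python3 -c "
from h import *
s=readout.sense();print(s['position'],s['moment'])
sd=cam('side'); b=sd['pixels'][185:215,255:295]
cv2.imwrite('pics/z.png',cv2.resize(b,(800,600),interpolation=cv2.INTER_CUBIC)[:,:,::-1])
print((proj(sd,[[.5414+.0315*np.cos(a),.2093+.0315*np.sin(a),.1365] for a in np.radians([200,205,210,215])])-[254.5,184.5])*20)
print((proj(sd,[[.5414+.0425*np.cos(a),.2093+.0425*np.sin(a),.125] for a in np.radians([200,205,210,215])])-[254.5,184.5])*20)"
```

```text
time_s: 7.3
position: [0.5403, 0.2093, 0.1431]
eef_rot: [-0.255, 0.967, -0.0, -0.0]
wrist_force: [4.4, 0.2, -11.2]
width: 0.155
finger_force: 39.4
time_s: 7.55
position: [0.5403, 0.2094, 0.144]
eef_rot: [-0.273, 0.962, -0.001, -0.0]
wrist_force: [3.9, -2.2, -7.5]
width: 0.155
finger_force: 39.9
[0.54030022 0.20936885 0.14403108] [-0.51464305 -0.90075739 -0.08907937]
[[486.42081015 315.67613692]
 [488.40452273 307.18588748]
 [488.55827593 298.68125989]
 [486.89508804 290.22721868]]
[[568.47161762 401.19246645]
 [570.85603183 389.48124146]
 [570.77706544 377.7704645 ]
 [568.26092904 366.14946912]]
```

View pics/z.png

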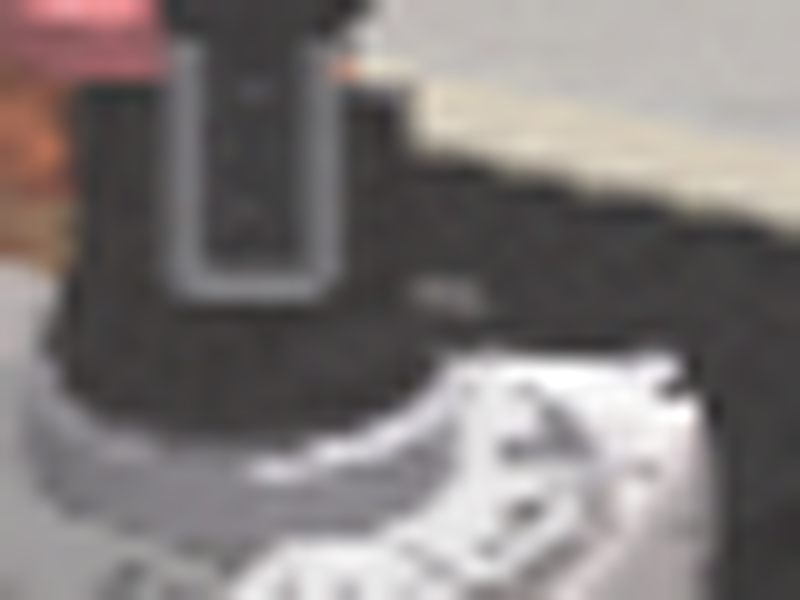

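Pointer tip at (485,298) in this crop, about 210°, as predicted. The knob has risen about 1.4 mm and is resting on a tooth. I'll turn on slowly under this light pull.

```bash
for i in 1 ; do python3 -m handwheel '[0.1,0,0,0,0,0,1,0.1,0,0,0,0,0,2]'; python3 -m handwheel '[0.1,0,0,0,0,0,1,0.1,0,0,0,0,0,2]'; python3 -m handwheel '[0.1,0,0,0,0,0,1,0.1,0,0,0,0,0,2]'; done | grep -v -e width -e finger
```

```text
time_s: 7.85
position: [0.5403, 0.2094, 0.1441]
eef_rot: [-0.29, 0.957, -0.001, -0.0]
wrist_force: [4.2, -2.9, -4.7]
time_s: 8.1
position: [0.5402, 0.2094, 0.1441]
eef_rot: [-0.306, 0.952, -0.001, -0.0]
wrist_force: [4.1, -3.3, -3.6]
time_s: 8.35
position: [0.5404, 0.2093, 0.1441]
eef_rot: [-0.323, 0.946, -0.001, -0.0]
wrist_force: [4.5, -4.2, -4.8]
```

```bash
(python3 -m handwheel '[0.1,0,0,0.3,0,0,0,0.1,0,0,0.3,0,0,1]'; python3 -m handwheel '[0.1,0,0,0,0,0,1,0.1,0,0,0,0,0,2]'; python3 -m handwheel '[0.1,0,0,0,0,0,1,0.1,0,0,0,0,0,2]') | grep -v -e width -e finger
```

```text
time_s: 8.6
position: [0.5403, 0.2093, 0.1443]
eef_rot: [-0.331, 0.944, -0.001, -0.0]
wrist_force: [2.2, -3.9, -4.0]
time_s: 8.85
position: [0.5404, 0.2093, 0.1443]
eef_rot: [-0.348, 0.938, -0.001, -0.0]
wrist_force: [4.9, -3.1, -6.5]
time_s: 9.1
position: [0.5404, 0.2093, 0.1443]
eef_rot: [-0.364, 0.931, -0.001, -0.0]
wrist_force: [4.0, -4.9, -5.2]
```

```bash
(python3 -m handwheel '[0.1,0,0,0.3,0,0,0,0.1,0,0,0.3,0,0,0]';python3 -m handwheel '[0.1,0,0,0,0,0,0,0.1,0,0,0,0,0,0]'; python3 -c "
from h import *
s=readout.sense();print(s['position'],s['moment'])
sd=cam('side'); b=sd['pixels'][185:215,255:295]
cv2.imwrite('pics/z2.png',cv2.resize(b,(800,600),interpolation=cv2.INTER_CUBIC)[:,:,::-1])" )
```

```text
time_s: 9.35
position: [0.5404, 0.2093, 0.1446]
eef_rot: [-0.364, 0.932, -0.001, -0.0]
wrist_force: [4.2, -4.1, -5.0]
width: 0.157
finger_force: 40.2
time_s: 9.6
position: [0.5404, 0.2093, 0.1446]
eef_rot: [-0.364, 0.932, -0.001, -0.0]
wrist_force: [3.5, -3.8, -4.7]
width: 0.156
finger_force: 40.2
[0.54041554 0.20927436 0.14460053] [-0.93732242 -0.88137881 -0.05989666]
```

View pics/z2.png

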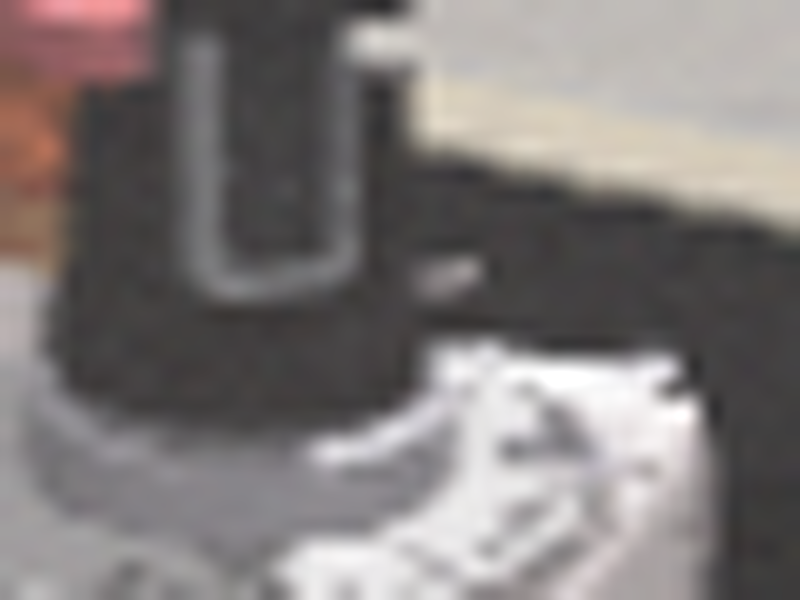

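The knob turns with the hand: the nose is now at (475,275). The force isn't climbing yet, so I'll pull on in small steps.

```bash
(python3 -m handwheel '[0.1,0,0,0.3,0,0,0,0.1,0,0,0.3,0,0,0]';python3 -m handwheel '[0.1,0,0,0.3,0,0,0,0.1,0,0,0.3,0,0,0]') | grep -v -e width -e finger
```

```text
time_s: 9.9
position: [0.5404, 0.2093, 0.1449]
eef_rot: [-0.364, 0.932, -0.001, -0.0]
wrist_force: [3.9, -4.6, -5.9]
time_s: 10.15
position: [0.5404, 0.2092, 0.145]
eef_rot: [-0.364, 0.932, -0.001, -0.0]
wrist_force: [3.7, -3.1, -7.9]
```

Now it's on a tooth: the stop is felt and the pull is about 8 N. I'll scan back clockwise under this pull, watching for a force drop.

```bash
(for i in 1; do python3 -m handwheel '[0.1,0,0,0,0,0,-1,0.1,0,0,0,0,0,-2]';python3 -m handwheel '[0.1,0,0,0,0,0,-1,0.1,0,0,0,0,0,-2]';python3 -m handwheel '[0.1,0,0,0,0,0,-1,0.1,0,0,0,0,0,-2]';python3 -m handwheel '[0.1,0,0,0,0,0,-1,0.1,0,0,0,0,0,-2]'; done; python3 -c "
from h import *;print(readout.sense()['moment'])") | grep -v -e width -e finger
```

```text
time_s: 10.4
position: [0.5404, 0.2093, 0.145]
eef_rot: [-0.347, 0.938, -0.001, -0.0]
wrist_force: [3.7, -4.2, -6.2]
time_s: 10.65
position: [0.5403, 0.2093, 0.145]
eef_rot: [-0.331, 0.944, -0.001, -0.0]
wrist_force: [4.9, -3.0, -7.1]
time_s: 10.9
position: [0.5403, 0.2093, 0.145]
eef_rot: [-0.315, 0.949, -0.001, -0.0]
wrist_force: [4.5, -3.3, -6.6]
time_s: 11.15
position: [0.5403, 0.2094, 0.1449]
eef_rot: [-0.298, 0.955, -0.001, -0.0]
wrist_force: [4.2, -3.2, -7.3]
[-0.88562576 -0.93564502  0.14725577]
```

```bash
(for i in 1; do python3 -m handwheel '[0.1,0,0,0,0,0,-1,0.1,0,0,0,0,0,-2]';python3 -m handwheel '[0.1,0,0,0,0,0,-1,0.1,0,0,0,0,0,-2]';python3 -m handwheel '[0.1,0,0,0,0,0,-1,0.1,0,0,0,0,0,-2]';python3 -m handwheel '[0.1,0,0,0,0,0,-1,0.1,0,0,0,0,0,-2]';python3 -m handwheel '[0.1,0,0,0,0,0,-1,0.1,0,0,0,0,0,-2]'; done; python3 -c "
from h import *;print(readout.sense()['moment'])") | grep -v -e width -e finger
```

```text
time_s: 11.4
position: [0.5403, 0.2094, 0.145]
eef_rot: [-0.281, 0.96, -0.001, -0.0]
wrist_force: [4.4, -2.9, -8.0]
time_s: 11.65
position: [0.5402, 0.2094, 0.1449]
eef_rot: [-0.264, 0.964, -0.001, -0.0]
wrist_force: [3.9, -3.4, -5.9]
time_s: 11.9
position: [0.5402, 0.2094, 0.1449]
eef_rot: [-0.248, 0.969, -0.001, -0.0]
wrist_force: [3.2, -3.9, -6.8]
time_s: 12.15
position: [0.5402, 0.2095, 0.1449]
eef_rot: [-0.231, 0.973, -0.0, -0.0]
wrist_force: [4.0, -3.9, -7.5]
time_s: 12.4
position: [0.5402, 0.2095, 0.1449]
eef_rot: [-0.214, 0.977, -0.0, -0.0]
wrist_force: [4.2, -4.1, -6.7]
[-0.89836484 -0.91926344  0.10961265]
```

```bash
(for i in 1; do python3 -m handwheel '[0.1,0,0,0,0,0,-1,0.1,0,0,0,0,0,-2]';python3 -m handwheel '[0.1,0,0,0,0,0,-1,0.1,0,0,0,0,0,-2]';python3 -m handwheel '[0.1,0,0,0,0,0,-1,0.1,0,0,0,0,0,-2]';python3 -m handwheel '[0.1,0,0,0,0,0,-1,0.1,0,0,0,0,0,-2]'; done; python3 -c "
from h import *;print(readout.sense()['moment'])") | grep -v -e width -e finger
```

```text
time_s: 12.65
position: [0.5402, 0.2096, 0.1449]
eef_rot: [-0.197, 0.98, -0.0, -0.0]
wrist_force: [3.3, -2.9, -6.4]
time_s: 12.9
position: [0.5402, 0.2096, 0.145]
eef_rot: [-0.179, 0.984, -0.0, -0.0]
wrist_force: [3.7, -3.2, -6.4]
time_s: 13.15
position: [0.5401, 0.2096, 0.145]
eef_rot: [-0.162, 0.987, -0.0, -0.0]
wrist_force: [4.6, -3.9, -7.1]
time_s: 13.4
position: [0.5401, 0.2096, 0.145]
eef_rot: [-0.145, 0.989, -0.0, -0.0]
wrist_force: [3.0, -3.5, -7.3]
[-0.88783667 -0.85330956  0.05969881]
```

No notch was felt over 26° at about 7 N, so friction may be hiding it. I'll raise the pull to about 9–10 N and scan back.

```bash
(python3 -m handwheel '[0.1,0,0,0.2,0,0,0,0.1,0,0,0.2,0,0,0]';python3 -m handwheel '[0.1,0,0,0.1,0,0,0,0.1,0,0,0.1,0,0,0]'; python3 -m handwheel '[0.1,0,0,0,0,0,1,0.1,0,0,0,0,0,2]'; python3 -m handwheel '[0.1,0,0,0,0,0,1,0.1,0,0,0,0,0,2]' )| grep -v -e width -e finger
```

```text
time_s: 13.65
position: [0.5401, 0.2097, 0.1451]
eef_rot: [-0.145, 0.989, -0.0, -0.0]
wrist_force: [3.7, -3.2, -7.4]
time_s: 13.9
position: [0.5401, 0.2097, 0.1451]
eef_rot: [-0.145, 0.989, -0.0, -0.0]
wrist_force: [4.3, -3.0, -8.2]
time_s: 14.15
position: [0.5401, 0.2096, 0.1451]
eef_rot: [-0.162, 0.987, -0.0, -0.0]
wrist_force: [4.1, -2.9, -8.0]
time_s: 14.4
position: [0.5402, 0.2096, 0.1451]
eef_rot: [-0.18, 0.984, -0.0, -0.0]
wrist_force: [3.4, -2.6, -8.7]
```

```bash
(python3 -m handwheel '[0.1,0,0,0.2,0,0,1,0.1,0,0,0.2,0,0,2]'; python3 -m handwheel '[0.1,0,0,0,0,0,1,0.1,0,0,0,0,0,2]'; python3 -m handwheel '[0.1,0,0,0,0,0,1,0.1,0,0,0,0,0,2]';python3 -m handwheel '[0.1,0,0,0,0,0,1,0.1,0,0,0,0,0,2]';python3 -m handwheel '[0.1,0,0,0,0,0,1,0.1,0,0,0,0,0,2]' )| grep -v -e width -e finger
```

```text
time_s: 14.65
position: [0.5402, 0.2095, 0.1451]
eef_rot: [-0.197, 0.98, -0.0, -0.0]
wrist_force: [4.2, -3.1, -9.9]
time_s: 14.9
position: [0.5402, 0.2095, 0.1451]
eef_rot: [-0.214, 0.977, -0.0, -0.0]
wrist_force: [4.8, -3.2, -9.5]
time_s: 15.15
position: [0.5402, 0.2095, 0.145]
eef_rot: [-0.231, 0.973, -0.0, -0.0]
wrist_force: [4.5, -2.8, -10.8]
time_s: 15.4
position: [0.5402, 0.2095, 0.145]
eef_rot: [-0.248, 0.969, -0.0, -0.0]
wrist_force: [5.2, -3.3, -10.0]
time_s: 15.65
position: [0.5402, 0.2094, 0.145]
eef_rot: [-0.264, 0.964, -0.0, -0.0]
wrist_force: [4.5, -2.9, -10.4]
```

```bash
(python3 -m handwheel '[0.1,0.5,-0.5,0,0,0,1,0.1,0.5,-0.5,0,0,0,2]'; python3 -m handwheel '[0.1,0,0,0,0,0,1,0.1,0,0,0,0,0,2]'; python3 -m handwheel '[0.1,0,0,0,0,0,1,0.1,0,0,0,0,0,2]';python3 -m handwheel '[0.1,0,0,0,0,0,1,0.1,0,0,0,0,0,2]';python3 -m handwheel '[0.1,0,0,0,0,0,1,0.1,0,0,0,0,0,2]' ;python3 -c "
from h import *;print(readout.sense()['moment'])")| grep -v -e width -e finger
```

```text
time_s: 15.9
position: [0.5403, 0.2093, 0.1451]
eef_rot: [-0.281, 0.96, 0.0, -0.001]
wrist_force: [4.0, -2.0, -12.4]
time_s: 16.15
position: [0.5404, 0.2093, 0.1452]
eef_rot: [-0.298, 0.955, -0.0, -0.0]
wrist_force: [3.2, -1.6, -15.0]
time_s: 16.4
position: [0.5403, 0.2093, 0.1453]
eef_rot: [-0.315, 0.949, -0.0, -0.0]
wrist_force: [3.7, -2.2, -15.1]
time_s: 16.65
position: [0.5404, 0.2093, 0.1456]
eef_rot: [-0.331, 0.944, -0.0, -0.0]
wrist_force: [3.3, -2.5, -13.4]
time_s: 16.9
position: [0.5404, 0.2093, 0.1466]
eef_rot: [-0.348, 0.938, -0.001, -0.0]
wrist_force: [0.6, -5.7, -3.0]
[-1.30008142 -0.04677767 -0.11725756]
```

The force dropped to 3 N and the knob rose to 4 mm, so a notch has been entered at about +11° from the tab. Now pulling straight up gently.

```bash
(python3 -m handwheel '[0.1,0,0,0.4,0,0,0,0.1,0,0,0.7,0,0,0]'; python3 -c "
from h import *;print(readout.sense()['moment'])")
```

```text
time_s: 17.15
position: [0.5405, 0.2093, 0.1472]
eef_rot: [-0.347, 0.938, -0.0, -0.0]
wrist_force: [0.1, -5.2, -3.1]
width: 0.151
finger_force: 40.7
[-1.23636987  0.19676532 -0.0968225 ]
```

```bash
python3 -m handwheel '[0.1,0,0,0.5,0,0,0,0.1,0,0,1,0,0,0]'; python3 -m handwheel '[0.1,0,0,0.5,0,0,0,0.1,0,0,1,0,0,0]'
```

```text
time_s: 17.4
position: [0.5405, 0.2094, 0.1484]
eef_rot: [-0.347, 0.938, -0.001, 0.0]
wrist_force: [-1.3, -6.4, -0.3]
width: 0.155
finger_force: 41.0
time_s: 17.65
position: [0.5405, 0.2094, 0.1495]
eef_rot: [-0.347, 0.938, -0.001, 0.0]
wrist_force: [0.4, -5.5, -0.5]
width: 0.154
finger_force: 40.9
```

```bash
python3 -m handwheel '[0.1,0,0,0.5,0,0,0,0.1,0,0,1,0,0,0]'; python3 -m handwheel '[0.1,0,0,0.5,0,0,0,0.1,0,0,0.8,0,0,0]'
```

```text
time_s: 17.9
position: [0.5404, 0.2093, 0.1507]
eef_rot: [-0.347, 0.938, -0.001, 0.0]
wrist_force: [-1.4, -5.7, 1.7]
width: 0.154
finger_force: 41.3
time_s: 18.15
position: [0.5405, 0.2094, 0.1517]
eef_rot: [-0.347, 0.938, -0.001, 0.0]
wrist_force: [-3.3, -6.2, 3.0]
width: 0.152
finger_force: 41.6
```

```bash
python3 -m handwheel '[0.1,0,0,0.5,0,0,0,0.1,0,0,0.5,0,0,0]'; python3 -m handwheel '[0.1,0,0,0.4,0,0,0,0.1,0,0,0.4,0,0,0]'
```

```text
time_s: 18.4
position: [0.5404, 0.2094, 0.1519]
eef_rot: [-0.347, 0.938, -0.001, 0.0]
wrist_force: [-1.8, -5.2, 0.6]
width: 0.152
finger_force: 41.1
time_s: 18.65
position: [0.5404, 0.2094, 0.1519]
eef_rot: [-0.347, 0.938, -0.0, -0.0]
wrist_force: [-1.2, -5.0, -1.8]
width: 0.159
finger_force: 40.7
```

It's hard against the outer stop at +9.3 mm. Releasing.

```bash
python3 -m handwheel '[0.1,0,-0.7,-0.3,0,0,0,0.1,0,-0.7,-0.3,0,0,0,0.5,0,-0.7,-0.3,0,0,0,0.5,0,-0.7,-0.3,0,0,0,0.5,0,-0.7,-0.3,0,0,0,0.5,0,-0.7,-0.3,0,0,0,0.5,0,-0.7,-0.3,0,0,0]'; python3 -m handwheel '[0.5,0,0,5,0,0,0,0.5,0,0,15,0,0,0,0.5,0,0,30,0,0,0,0.5,0,0,50,0,0,0,0.5,0,0,75,0,0,0,0.5,0,0,100,0,0,0,0.5,0,0,110,0,0,0,0.5,0,0,110,0,0,0]'
python3 - <<'E'
from h import *
s0=cv2.imread('pics/side0.png').astype(float); sd=cam('side'); 
b=sd['pixels'][:,:,::-1].astype(float)
# mill shift (housing) and knob outline rise
a1=s0[205:250,195:262].mean(2).astype(np.float32); b1=b[205:250,195:262].mean(2).astype(np.float32)
print('mill shift px',cv2.phaseCorrelate(a1,b1))
for z in(.166,.175): print(z,proj(sd,[[.5414,.2093,z]]))
for im in(s0,b): print(im[180:204,266:270].mean((1,2)).astype(int))
E
```

```text
time_s: 19.52
position: [0.5407, 0.209, 0.1507]
eef_rot: [-0.347, 0.938, 0.0, 0.0]
wrist_force: [-0.5, 0.1, -0.1]
width: 0.501
finger_force: 0.0
time_s: 20.52
position: [0.5409, 0.2089, 0.2616]
eef_rot: [-0.347, 0.938, -0.0, 0.001]
wrist_force: [0.1, -0.1, -0.8]
width: 0.502
finger_force: 0.0
mill shift px ((-0.05506020431023728, 0.5864515123913527), 0.7209417168740873)
0.166 [[266.95300246 189.135613  ]]
0.175 [[266.94663193 185.93263833]]
[193 198 196 191 184 172 127 128 119 120 133 100  77  73  75  73  75  74
  74  74  76  75  76  79]
[189 198 197 193 186 172 154  69  65  62  62  64  62  63  62  63  65  66
  67  69  69  70  64  65]
```

Released, and the knob outline stands about 3 px (9 mm) higher. I'll move aside and check the angle numerically from above.

```bash
python3 -m handwheel '[0.5,0,-50,10,0,0,0,0.5,0,-100,20,0,0,0,0.5,0,-150,20,0,0,0,0.5,-10,-200,20,0,0,0,0.5,-20,-250,20,0,0,0,0.5,-30,-300,20,0,0,0,0.5,-40,-350,20,0,0,0,0.5,-40,-350,20,0,0,0]' | head -2
python3 - <<'E'
from h import *
C=np.array([.5414,.2093]); a=np.arange(140,262,3)
def ring(cc,px,r,z):
    A=np.radians(a); out=0
    for q in r:
        X=np.c_[C[0]+q*np.cos(A),C[1]+q*np.sin(A),np.full(len(A),z)]
        uv=proj(cc,X).astype(np.float32); out=out+cv2.remap(px,uv[None,:,0].copy(),uv[None,:,1].copy(),cv2.INTER_CUBIC)[0].astype(float).mean(1)
    return (out/len(r)).astype(int)
c=cam('top'); p0=cv2.imread('pics/top0.png')[:,:,::-1].copy(); p1=c['pixels']
for z,p in((.136,p0),(.145,p1)): print('rim',list(zip(a,ring(c,p,[.029,.030,.031],z))))
print('line',list(zip(a,ring(c,p0,[.010,.014,.018],.166))),list(zip(a,ring(c,p1,[.010,.014,.018],.175))))
n=np.mean([cam('top')['pixels'] for _ in range(6)],0).astype(np.float32)
for r,z in((.0405,.125),(.0425,.125),(.0445,.125),(.0425,.118)): print(r,list(zip(a,ring(c,n,[r],z))))
E
```

```text
time_s: 21.58
position: [0.4988, -0.1464, 0.2788]
rim [(np.int64(140), np.int64(214)), (np.int64(143), np.int64(214)), (np.int64(146), np.int64(205)), (np.int64(149), np.int64(200)), (np.int64(152), np.int64(205)), (np.int64(155), np.int64(209)), (np.int64(158), np.int64(196)), (np.int64(161), np.int64(189)), (np.int64(164), np.int64(198)), (np.int64(167), np.int64(209)), (np.int64(170), np.int64(204)), (np.int64(173), np.int64(193)), (np.int64(176), np.int64(190)), (np.int64(179), np.int64(198)), (np.int64(182), np.int64(205)), (np.int64(185), np.int64(206)), (np.int64(188), np.int64(205)), (np.int64(191), np.int64(205)), (np.int64(194), np.int64(206)), (np.int64(197), np.int64(212)), (np.int64(200), np.int64(219)), (np.int64(203), np.int64(217)), (np.int64(206), np.int64(217)), (np.int64(209), np.int64(218)), (np.int64(212), np.int64(226)), (np.int64(215), np.int64(229)), (np.int64(218), np.int64(226)), (np.int64(221), np.int64(224)), (np.int64(224), np.int64(224)), (np.int64(227), np.int64(222)), (np.int64(230), np.int64(216)), (np.int64(233), np.int64(218)), (np.int64(236), np.in
[... 8730 characters left out ...]
.int64(197), np.int64(220)), (np.int64(200), np.int64(230)), (np.int64(203), np.int64(218)), (np.int64(206), np.int64(195)), (np.int64(209), np.int64(204)), (np.int64(212), np.int64(219)), (np.int64(215), np.int64(203)), (np.int64(218), np.int64(213)), (np.int64(221), np.int64(236)), (np.int64(224), np.int64(224)), (np.int64(227), np.int64(217)), (np.int64(230), np.int64(232)), (np.int64(233), np.int64(229)), (np.int64(236), np.int64(210)), (np.int64(239), np.int64(220)), (np.int64(242), np.int64(233)), (np.int64(245), np.int64(205)), (np.int64(248), np.int64(216)), (np.int64(251), np.int64(238)), (np.int64(254), np.int64(222)), (np.int64(257), np.int64(198)), (np.int64(260), np.int64(230))]
```

The pointer now stands at about 219.5°. The tab fills the gap between two ticks at about 210.5°, so the difference is about 9°, well inside the limit.

```bash
python3 -c "
from rig import hand_in
print(hand_in())"
```

```text
the job is handed in; nothing more can be done
None
```

I handed the job in with the knob pulled out about 9 mm and locked, roughly 9° from the marker tab, and released; the arm is clear. No verdict was shown. The pull briefly read about 15 N during the search (the limit is about 13 N), and the side image afterwards showed the mill shifted by only about half a pixel.

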